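# Third hand: press the valve block onto its carrier plate

### The arm

A 6-joint arm with a two-finger parallel gripper is mounted at the origin on the work surface. World frame = base frame: x ahead of the robot, y to its left, z up, the work surface at z = 0. Lengths are in m, angles in rad, forces in N, time in s.
With the tool pointing down it reaches from about 0.3 to 0.95 m from the base axis. Payload 3.1 kg.
Tool frame: the origin (TCP) lies at the very end of the fingers, on their centre line; the grasp point (between the pads) lies 19 mm behind it; z points along the fingers, y is the line along which they close (so a half turn about z gives the same grasp; the last joint's range is limited). The gripper opens to 85 mm and grips with 20 to 120 N. Pads are 22 mm wide; open, the fingers measure 114 mm over their backs; the gripper's body (76 mm by 85 mm) begins 54 mm behind the grasp point. The pads swing forward as they close: fully open they stand 13 mm farther back than shut.
Start: joints at [1.042, 0.308, 1.634, -0, 1.2, -0.07], TCP at [0.277, 0.56, 0.231] pointing down, gripper open.
Joint ranges: [-3.06, 3.06], [-0.79, 1.96], [0.05, 2.63], [-1.19, 4.34], [0.05, 2.64], [-2.94, 2.94]. Speed limits (rad/s): [2.79, 2.79, 3.14, 3.14, 3.14, 3.14].

### API

Orientations are given as a unit quaternion [w, x, y, z].
In Python, from workcell import bot gives the robot as it stands. The module is installed in compiled form; this text tells all that it offers.
- The arm moves only by the tool send_rows, never from a script. Its argument "increments" is a list of rows, each an object of numbers: "dx", "dy", "dz": the shift along the tool's x, y, z in m; "yaw": the turn about the tool's z in rad; "jaw": the closure, from -1 (fully open) to 1 (shut). A call has exactly 10 rows; each row is the pose to reach, as a shift and turn from the pose commanded when the call began, along the tool's axes at that moment; what a row does not reach only later rows make up. A row lasts 1/12 s, in which the tool goes at most 41.7 mm and 7.16 degrees, less where a joint would pass 70% of its speed; a pose out of reach is approached as far as the arm can. A call with a gripper value outside its range is refused whole. The fingers move at their own pace and stop on an object; "squeeze" is the grip in N (left out, the last holds). Time passes only in rows, so rows that repeat a pose let the fingers close, or fill a call up. It gives the time, the measured TCP pose, the force, the opening and the grip force at its end, in the units of the state.
- bot.observe(): the state, without advancing time (a new reading comes with each control period).
- bot.get_image(name): name is "scene" or "top"; returns a dict with "color" (384x512x3 uint8, red, green, blue), "range_z" (384x512 float32, m along the optical axis (not along the pixel's ray), 0 where there is no reading), "vfov" (degrees; the focal length in pixels is half the picture's height over the tangent of half this angle, whatever the lens; pixels are square), "cx", "cy" (the principal point, pixels), "R" (3x3) and "t" (3): a world point X has camera coordinates R X + t. Camera axes: x right, y down, z forward; pixel columns grow to the right and rows downward; lengths in m; the calibration is good to about 2 mm. A picture is of the moment at which its call begins.
- bot.job_done(): hands the job in; it is judged then, once.
Trained networks look in the newest picture that a camera, given by its name, has taken for a name from the list of things; names that differ only in an ending like _2 or _b are one class to them, and where a whole thing is asked for, a point or a joint stands for the part that bears it (a point fixed in the world has none). Each returns a list of dicts, best first, with "score" (0 to 1); they miss things now and then, are a little off and sometimes report something else, mostly with a low value. They report only what shows in the picture. A call takes as long as a camera call. They do not tell look-alikes from the thing itself.
- bot.search_frame(camera, target): "box" ([centre column, centre row, width, height] in pixels, round what is visible of it).
- bot.masks_of(camera, target): "mask" (384x512 bool, what is visible of it) and "box" ([centre column, centre row, width, height] in pixels, round what is visible of it).
- bot.tip_of(camera, target): "at" ([row, column] in pixels: a listed point, or the origin of a listed thing).
The state is a dict: "clock": time; "q": joint angles; "qd": joint speeds; "joint_efforts": joint torques, N m; "tcp_pos": TCP position; "ee_rot": TCP orientation; "force": force on the tool from outside, world axes, zero at the start; "wrist_torque": the same for the moment, N m; "opening": finger opening in m; "gripper_force": force on a finger pad.
Only numpy, scipy, OpenCV 4.12 (cv2) and the standard library are available. Lean on these libraries where they do the work, as an engineer would, in place of code of your own. Each camera call takes 0.05 s, during which the arm holds its last target. There are 200 camera calls.

### The job

Take the aluminium valve block out of the blue crate and hold its code label squarely in front of the code reader's window, about 10 cm away and centred, still for about a second. Then carry it to the rubber-mounted carrier plate, turn its tapped-hole face to the plate, line the two tapped holes up with the two slots and press it flush against the plate, held upright in the air, with a steady force of about 12 newtons (8 to 18 will do, never more than 30) so that a colleague can drive the screws from behind. Finish while holding it there: keep gripping and pressing, do not let go, and leave the other loose parts where they are.

Things in the scene. Friction and masses are not known exactly. Their poses are not given: they have to be found in the camera images.
- block: Valve block: aluminium cuboid 60 (its x) x 50 (y) x 80 mm (z, up), 0.45 to 0.65 kg, upright in the crate, its top 14 mm above the crate's rim. Origin: centre of its underside. +x face: mounting face, two M6 tapped holes; -x face: white code label. Top: dark 28 mm bore, 10 mm off centre to the label side. Ports low on both y faces. Grip it across y (50 mm) near the top.
- code (a point): Centre of the code label, 30 x 30 mm, on the block's -x face, 32 mm above the underside. Axes as the block's.
- mount (a point): Point on the block's mounting face (+x face) midway between its two M6 tapped holes (dark dots, 28 mm apart side by side), 40 mm above the underside. Axes as the block's.
- crate: Low blue crate, fixed, 200 (its x) x 300 mm (its y) outside, 70 mm high, walls and floor 4 mm, open on top. Origin: centre of its underside. The block stands on its floor with 25 mm or more free either side for fingers; two other valve parts stand at its -y end.
- reader: Code reader, fixed: black camera housing 46 mm wide and 60 mm tall with a red window, its top at 140 mm height, on a steel post with a foot. Origin: centre of the stand at the bench surface; z up. It looks level along its own -x axis.
- window (a point): Centre of the reader's window, 110 mm above the bench, 46 mm from the reader's origin along its -x. Axes as the reader's: what is read stands in front of it at negative x.
- frame: Carrier frame, fixed to the bench: steel foot 110 x 140 mm, 10 mm thick (reaching 20 mm out in front of the carrier plate), and behind the plate two aluminium uprights 90 mm apart, 135 mm high. Origin: midway between the uprights, at the bench surface; x points from the plate's front to the uprights.
- plate: Upright steel plate 110 mm wide, 40 to 125 mm above the bench, on 4 rubber buffers. Origin: on its front face midway between its two upright slots (14 x 26 mm, 28 mm apart), 85 mm above the bench. Its front looks along its own -x; push along its +x. It gives straight back 1 mm per 3 N to a hard stop at 10 mm, and springs back. Nothing under it carries the block.
- coil: Bystander: black solenoid coil, 36 x 30 x 38 mm, loose in the crate, at its -y end. Origin: centre of its underside.
- cartridge: Bystander: brass valve cartridge, 30 mm across, 50 mm tall, loose in the crate, at its -y end. Origin: centre of its underside.
- driver: Bystander: blue-handled screwdriver, 200 mm, lying on the bench beyond the frame. Origin: under its middle.
- cup: Bystander: white plastic parts cup, 72 mm across, 85 mm high, on the bench beyond the frame to the left. Origin: centre of its underside.
Things that resemble listed ones, but are neither listed nor needed, are in the scene too. Leave any green or yellow look-alike of the reader alone.

How it is judged:
On the way:
1. the block's code label is held still and squarely in front of the reader's window: 60 to 140 mm away, within 25 mm of its centre line, within 0.25 rad of square (x of code in the frame of window between -0.14 and -0.06 m and x of mount in the frame of window below -0.115 m and y of code in the frame of window between -0.025 and 0.025 m and z of code in the frame of window between -0.025 and 0.025 m and angle between the x axis of block and the x axis of reader, either way round below 0.25 rad and angle between block's own z axis and vertical below 0.25 rad and linear speed of block below 0.03 m/s and contact force between the fingers and block above 3 N), for 0.7 s.
At the end, for the whole second after the job is handed in: Still gripped in the air, at rest, upright within 0.06 rad, mounting face flush on the plate within 0.05 rad, tapped holes within 4 mm sideways and 6 mm in height of the slots' centres, pressed with 8 to 18 N through the last second; bystanders within 30 mm (contact force between block and plate between 8 and 18 N and contact force between the fingers and block above 5 N and x of mount in the frame of plate between -0.003 and 0.003 m and y of mount in the frame of plate between -0.004 and 0.004 m and z of mount in the frame of plate between -0.006 and 0.006 m and angle between the x axis of block and the x axis of plate, either way round below 0.05 rad and angle between block's own z axis and vertical below 0.06 rad and linear speed of block below 0.01 m/s and distance of each of coil, cartridge, driver, cup from where it was at the start of the episode below 0.03 m); the arm keeps its last pose, push and grip.
It fails at once if the block is pushed on the carrier plate with more than 30 N (contact force between block and plate above 30 N).
It fails at once if a bystander (coil, cartridge, screwdriver, cup) is moved by more than 30 mm (distance of any of coil, cartridge, driver, cup from where it was at the start of the episode above 0.03 m).
It also fails if it takes over 58 s, if anything falls off the work surface, if the arm or the gripper's body presses on something with over 40 N, if the wrist force passes 120 N, or if a joint passes its speed limit or range.

## Working session

There is one attempt and no reset: what is moved stays moved. The work goes in short steps, Python scripts to look and compute and a tool call to move; the robot and the scene stay as the last step left them, time stands still between calls to the robot, and variables do not carry over. Pictures are saved under pics/ and viewed, at most 10 in all, crops included, and the job is handed in when it is done.

Besides the shell and the picture viewer there is one more tool, called after ">>>" by a JSON object that holds its "op" and its "data". send_rows: Moves the arm, as the interface text tells. Its arguments: {"type":"object","properties":{"increments":{"type":"array","items":{"type":"object","properties":{"dx":{"type":"number"},"dy":{"type":"number"},"dz":{"type":"number"},"yaw":{"type":"number"},"jaw":{"type":"number"}}}},"squeeze":{"type":"number"}},"required":["increments"]}

```bash
mkdir -p pics
cat > h.py <<'E'
import numpy as np, cv2
from workcell import bot
def f(im): return 192/np.tan(np.radians(im['vfov'])/2)
def cloud(im):
    z=im['range_z']; v,u=np.mgrid[:384,:512]; F=f(im)
    P=np.stack([(u-im['cx'])/F*z,(v-im['cy'])/F*z,z],-1)
    return (P-im['t'])@im['R']
E
python3 - <<'E'
from h import *
s=bot.observe(); print(s)
ims={n:bot.get_image(n) for n in('scene','top')}
for n,im in ims.items():
    cv2.imwrite(f'pics/{n}0.png',cv2.resize(im['color'][:,:,::-1],(800,600)))
    P=cloud(im); np.save(f'{n}.npy',P)
    print(n,im['vfov'],im['cx'],im['cy'],(-im['R'].T@im['t']).round(3))
    for t in ['block','code','mount','crate','reader','window','frame','plate','coil','cartridge','driver','cup']:
        try:
            o=[]
            for d in bot.tip_of(n,t)[:3]:
                r,c=d['at']; o.append((round(d['score'],2),round(r),round(c),P[int(np.clip(round(r),0,383)),int(np.clip(round(c),0,511))].round(3).tolist()))
            print(t,o)
        except Exception as e: print(t,e)
E
```

```text
{'clock': 0.0, 'q': array([ 1.04227233e+00,  3.08999025e-01,  1.63517789e+00,  3.08769254e-05,
        1.19969655e+00, -6.96995613e-02]), 'qd': array([ 0.00012909,  0.00115812, -0.00034049,  0.00038088,  0.00107213,
        0.00094153]), 'joint_efforts': array([ 7.31974415e-04, -4.15250301e+01, -2.76669627e+01, -7.48418006e-05,
        1.02977330e-02, -3.77193700e-06]), 'tcp_pos': array([0.27641356, 0.55964601, 0.23005492]), 'ee_rot': array([-3.49786803e-04,  2.27410498e-01,  9.73798318e-01, -1.08552941e-03]), 'force': array([0.1515795 , 0.22620527, 0.32447519]), 'wrist_torque': array([0.01416636, 0.00689724, 0.02446986]), 'gripper_force': 0.0, 'opening': 0.08536468135864325}
scene 53.45491811369178 257.8687707872149 195.85566490856587 [ 1.291 -0.327  1.21 ]
block [(0.94, 235, 157, [0.512, -0.248, 0.041])]
code [(0.88, 226, 150, [0.492, -0.257, 0.082]), (0.42, 235, 164, [0.505, -0.224, 0.011])]
mount []
crate [(0.93, 234, 165, [0.503, -0.22, 0.011])]
reader [(0.91, 151, 299, [0.414, 0.444, 0.009]), (0.86, 178, 321, [0.586, 0.432, 0.011]), (0.86, 136, 332, [0.416, 0.623, 0.011])]
wind
[... 621 characters left out ...]
3, 0.088])]
mount [(0.93, 235, 364, [0.499, -0.214, 0.084])]
crate [(0.81, 239, 360, [0.486, -0.214, 0.038])]
reader [(0.81, 259, 150, [0.425, 0.412, 0.142]), (0.72, 210, 150, [0.564, 0.416, 0.142]), (0.6, 259, 89, [0.422, 0.591, 0.124])]
window [(0.95, 265, 90, [0.404, 0.593, 0.11]), (0.78, 205, 160, [0.587, 0.415, 0.012]), (0.62, 265, 157, [0.406, 0.397, 0.116])]
frame [(0.94, 173, 266, [0.694, 0.078, 0.006])]
plate [(0.7, 185, 265, [0.648, 0.084, 0.065])]
coil [(0.74, 250, 393, [0.452, -0.321, 0.025])]
cartridge [(0.68, 219, 398, [0.549, -0.337, 0.03])]
driver [(0.53, 148, 304, [0.775, -0.043, 0.015])]
cup [(0.69, 171, 204, [0.698, 0.278, 0.005]), (0.6, 150, 302, [0.772, -0.039, -0.001])]
```

View pics/scene0.png

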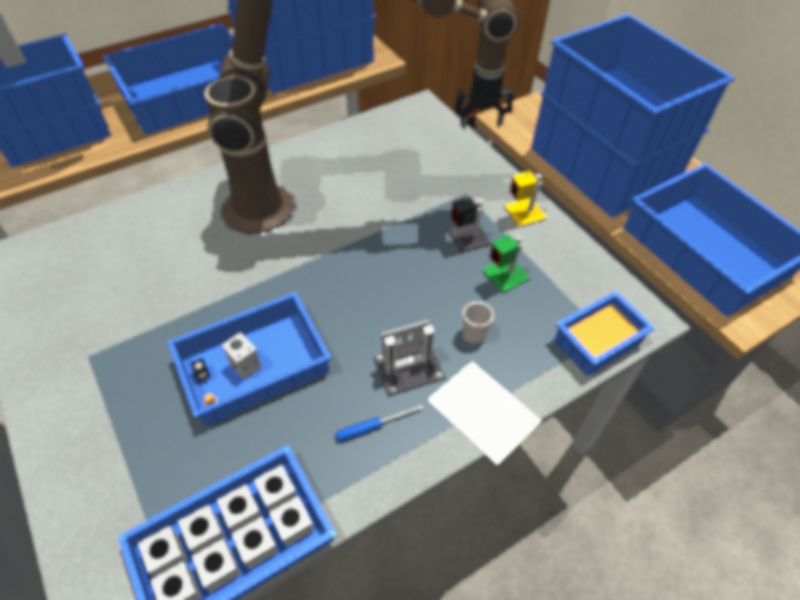

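View pics/top0.png

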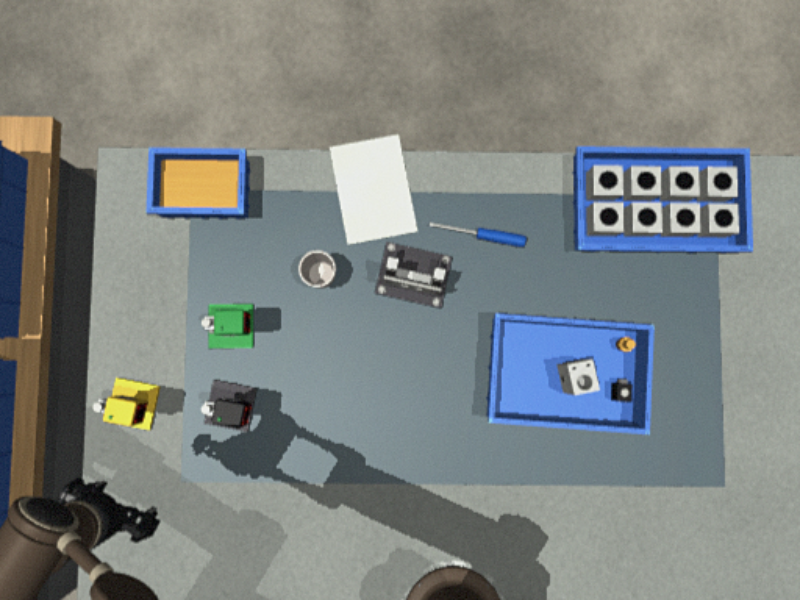

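The scene view shows the black reader at about (465,215), the block in the blue crate at about (240,352) and the plate frame at about (408,352). The top view shows the block at (580,377), with its bore towards the robot. The reader is at (232,408) with its red window facing right (-y), and the plate's front faces the robot at (410,283).

```bash
cat > m.py <<'E'
from h import *
for n in('top','scene'):
    im=bot.get_image(n);P=cloud(im);c=im['color'].astype(int);Z=P[...,2];X=P[...,0];Y=P[...,1]
    print('==',n)
    def rect(m,name):
        p=P[m][:,:2]
        if len(p)<4: print(name,len(p));return
        r=cv2.minAreaRect((p*1000).astype(np.float32)); print(name,len(p),'c',np.round(r[0],1),'size',np.round(r[1],1),'ang',round(r[2],2),'zmed',round(float(np.median(P[m][:,2])),4))
    near=lambda x,y,r:(abs(X-x)<r)&(abs(Y-y)<r)
    b=near(.48,-.22,.07)
    rect(b&(Z>.076)&(Z<.1),'blocktop')
    dark=c.max(-1)<80
    rect(b&dark&(Z>.03)&(Z<.1),'bore?')
    rect(near(.42,.41,.08)&(Z>.132)&(Z<.15),'readertop')
    red=(c[...,0]>c[...,1]+40)&(c[...,0]>c[...,2]+40)
    rect(near(.41,.40,.09)&red&(Z>.07),'window')
    rect(near(.425,.42,.1)&(Z>.004)&(Z<.02),'foot reader')
    fr=near(.67,.08,.1)
    pl=fr&(Z>.115)&(Z<.1285); rect(pl,'platetop')
    rect(fr&(Z>.004)&(Z<.016),'frame foot')
    rect(fr&(Z>.130)&(Z<.142),'uprights')
    rim=near(.49,-.21,.22)&(Z>.062)&(Z<.073); rect(rim,'crate rim')
    ins=near(.5,-.34,.08)&(Z<.06)
    rect(ins&dark&(Z>.02)&(Y>-.37)&(X<.5),'coil')
    rect(ins&red&(Z>.015),'cart')
E
python3 m.py
```

```text
== top
blocktop 280 c [ 480.2 -240.9] size [60.5 51.1] ang 11.39 zmed 0.0834
bore? 13 c [ 481.5 -235. ] size [48.6 40.5] ang 3.81 zmed 0.0516
readertop 343 c [410.6 435.7] size [78.7 46.1] ang 80.22 zmed 0.1385
window 12 c [405.7 397. ] size [ 2.1 32.5] ang 78.62 zmed 0.1257
foot reader 662 c [424. 420.] size [198.2 197.6] ang 0.54 zmed 0.0067
platetop 140 c [662.   91.4] size [111.   40.2] ang 69.85 zmed 0.1225
frame foot 1194 c [670.2  79.3] size [198.  197.4] ang 0.58 zmed 0.0086
uprights 93 c [679.5  84.6] size [108.8  20.4] ang 77.67 zmed 0.1344
crate rim 1163 c [ 486.6 -223.8] size [314.2 212.1] ang 86.34 zmed 0.0688
coil 95 c [ 453.9 -333.7] size [30.3 39.3] ang 86.3 zmed 0.0395
cart 43 c [ 547.1 -343.1] size [21.  24.9] ang 72.85 zmed 0.0427
== scene
blocktop 190 c [ 479.1 -244.5] size [64.4 50.7] ang 13.17 zmed 0.0829
bore? 0
readertop 126 c [411.8 430.1] size [79.4 49.9] ang 68.01 zmed 0.1381
window 1
foot reader 404 c [426.  417.1] size [195.6 196.7] ang 88.28 zmed 0.0075
platetop 125 c [669.5  83.1] size [110.3  42.7] ang 77.99 zmed 0.1221
frame foot 766 c [670.   80.1] size [200.2 196.1] ang 0.4 zmed 0.0091
uprights 67 c [679.1  81.7] size [109.4  22.2] ang 78.14 zmed 0.1341
crate rim 930 c [ 485.2 -226.4] size [312.3 218.6] ang 86.23 zmed 0.0684
coil 25 c [ 466.1 -341.4] size [16.5 20.6] ang 36.87 zmed 0.0379
cart 13 c [ 549.  -348.1] size [11.2 11.2] ang 8.86 zmed 0.0524
```

```bash
cat > m2.py <<'E'
from h import *
for n in('top','scene'):
    im=bot.get_image(n);P=cloud(im);c=im['color'].astype(int);Z=P[...,2];X=P[...,0];Y=P[...,1]
    print('==',n)
    for name,x,y in(('frame',.68,.08),('reader',.415,.42)):
        m=((abs(X-x)<.11)&(abs(Y-y)<.1)&(Z>-.01)&(Z<.02)&(c.max(-1)<95)&(c.max(-1)-c.min(-1)<14)).astype(np.uint8)
        k,l,s,ce=cv2.connectedComponentsWithStats(m); i=1+np.argmax(s[1:,4])
        p=P[l==i][:,:2]*1000; r=cv2.minAreaRect(p.astype(np.float32)); print(name,'foot',len(p),np.round(r[0],1),np.round(r[1],1),round(r[2],2))
    a=np.radians(-12.2); U=np.array([np.cos(a),np.sin(a)]);V=np.array([-np.sin(a),np.cos(a)])
    q=(P[...,:2]-[.68,.084]); fu=q@U*1000; fv=q@V*1000
    for lo,hi in((.05,.08),(.08,.112),(.117,.128),(.13,.14)):
        m=(abs(fu)<60)&(abs(fv)<70)&(Z>lo)&(Z<hi)
        if m.sum()<3: continue
        front=m&(fu<-8)
        print(lo,hi,m.sum(),'u hist',np.histogram(fu[m],bins=np.arange(-40,30,4))[0].tolist(),'v rng',np.percentile(fv[m],[1,50,99]).round(1))
        if front.sum()>10:
            s=np.polyfit(fv[front],fu[front],1); print('  front fit slope',s[0].round(4),'u0',s[1].round(2),'sd',(fu[front]-np.polyval(s,fv[front])).std().round(2), 'v',fv[front].min().round(1),fv[front].max().round(1))
    a=np.radians(80);U=np.array([np.cos(a),np.sin(a)]);V=np.array([-np.sin(a),np.cos(a)])
    q=(P[...,:2]-[.41,.43]); ru=q@U*1000; rv=q@V*1000
    m=(abs(ru)<60)&(abs(rv)<35)&(Z>.085)&(Z<.15); print('reader u',np.percentile(ru[m],[2,98]).round(1),'v',np.percentile(rv[m],[2,98]).round(1))
    img=cv2.resize(im['color'][110:230,200:320] if n=='top' else im['color'][180:270,220:310],(590,590),interpolation=cv2.INTER_CUBIC)
    cv2.imwrite(f'pics/plate_{n}.png',img[:,:,::-1])
a=cv2.imread('pics/plate_top.png');cv2.imwrite('pics/plates.png',cv2.resize(np.hstack([a,cv2.imread('pics/plate_scene.png')]),(800,400)))
E
python3 m2.py
```

```text
== top
frame foot 374 [716.3  76.5] [99.3 50.2] 78.48
reader foot 1164 [375.6 416.1] [189.8 151.1] 83.07
0.05 0.08 87 u hist [0, 5, 44, 4, 0, 0, 2, 5, 0, 0, 1, 2, 0, 0, 0, 3, 5] v rng [-51.3  -7.1  49.4]
  front fit slope -0.0057 u0 -28.1 sd 6.32 v -53.7 49.8
0.08 0.112 43 u hist [0, 3, 31, 0, 0, 0, 0, 5, 1, 0, 2, 1, 0, 0, 0, 0, 0] v rng [-54.1  -2.1  54.4]
  front fit slope 0.0226 u0 -28.05 sd 6.88 v -54.1 54.4
0.117 0.128 122 u hist [0, 1, 40, 37, 11, 11, 12, 9, 1, 0, 0, 0, 0, 0, 0, 0, 0] v rng [-51.   -0.8  52.8]
  front fit slope -0.0094 u0 -23.97 sd 6.37 v -51.6 53.6
0.13 0.14 92 u hist [0, 0, 0, 0, 0, 0, 0, 14, 20, 16, 15, 22, 5, 0, 0, 0, 0] v rng [-53.2   0.6  54.9]
  front fit slope -0.0048 u0 -9.6 sd 0.71 v -53.1 54.3
reader u [-34.1  40.9] v [-23.2  21.9]
== scene
frame foot 282 [699.6  65.6] [139.4  65.9] 57.19
reader foot 275 [388.2 447.2] [ 86.5 144.7] 83.98
0.05 0.08 175 u hist [0, 1, 14, 65, 6, 1, 0, 0, 2, 6, 1, 23, 32, 3, 5, 2, 3] v rng [-57.7   3.9  51.4]
  front fit slope -0.0088 u0 -26.23 sd 1.86 v -57.7 37.8
0.08 0.112 148 u hist [0, 0, 8, 64, 3, 0, 0, 0, 4, 6, 3, 25, 35, 0, 0, 0, 0] v rng [-57.7   3.3  50.3]
  front fit slope -0.0087 u0 -26.34 sd 1.35 v -57.2 38.1
0.117 0.128 98 u hist [0, 1, 23, 39, 9, 1, 0, 1, 1, 1, 2, 8, 12, 0, 0, 0, 0] v rng [-57.4   0.4  51. ]
  front fit slope 0.0058 u0 -26.52 sd 3.33 v -55.8 51.0
0.13 0.14 69 u hist [0, 0, 0, 0, 0, 0, 0, 6, 14, 14, 8, 14, 13, 0, 0, 0, 0] v rng [-56.7  31.8  51.2]
reader u [-38.1  38.1] v [-23.9  22. ]
```

View pics/plates.png

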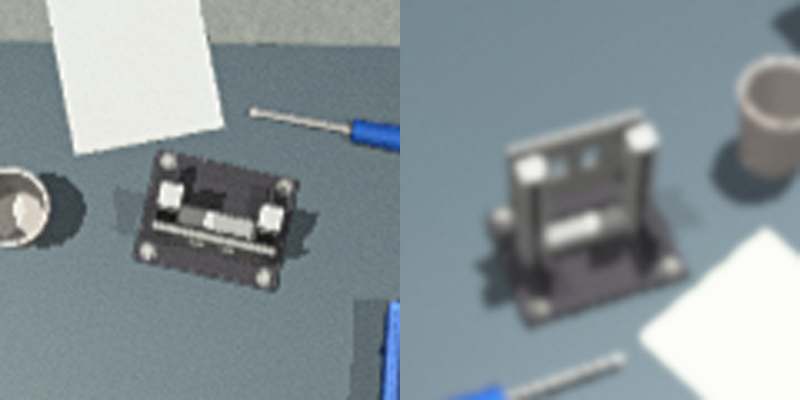

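The top crop shows the plate front as a thin line facing the robot. The scene crop shows the two slots at about (560,165) and (590,155), between the white-topped uprights. Poses are consistent, so I'll move above the block.

>>> {"op": "send_rows", "data": {"increments": [{"dx": -0.007, "dy": -0.008, "jaw": -1}, {"dx": -0.02, "dy": -0.023, "jaw": -1}, {"dx": -0.04, "dy": -0.046, "jaw": -1}, {"dx": -0.065, "dy": -0.076, "jaw": -1}, {"dx": -0.091, "dy": -0.106, "jaw": -1}, {"dx": -0.117, "dy": -0.137, "jaw": -1}, {"dx": -0.143, "dy": -0.167, "jaw": -1}, {"dx": -0.169, "dy": -0.198, "jaw": -1}, {"dx": -0.195, "dy": -0.228, "jaw": -1}, {"dx": -0.221, "dy": -0.258, "jaw": -1}], "squeeze": 90}}

```text
invalid input
```

>>> {"op": "send_rows", "data": {"increments": [{"dx": -0.026, "dy": -0.03, "dz": 0.004, "yaw": -0.05, "jaw": -1}, {"dx": -0.052, "dy": -0.06, "dz": 0.009, "yaw": -0.12, "jaw": -1}, {"dx": -0.078, "dy": -0.09, "dz": 0.014, "yaw": -0.2, "jaw": -1}, {"dx": -0.104, "dy": -0.12, "dz": 0.019, "yaw": -0.28, "jaw": -1}, {"dx": -0.13, "dy": -0.151, "dz": 0.024, "yaw": -0.36, "jaw": -1}, {"dx": -0.156, "dy": -0.181, "dz": 0.029, "yaw": -0.44, "jaw": -1}, {"dx": -0.182, "dy": -0.212, "dz": 0.034, "yaw": -0.52, "jaw": -1}, {"dx": -0.208, "dy": -0.242, "dz": 0.04, "yaw": -0.58, "jaw": -1}, {"dx": -0.234, "dy": -0.273, "dz": 0.045, "yaw": -0.63, "jaw": -1}, {"dx": -0.256, "dy": -0.299, "dz": 0.05, "yaw": -0.66, "jaw": -1}]}}

```text
clock: 2.33
tcp_pos: [0.3741, 0.1767, 0.1813]
ee_rot: [0.0, -0.101, 0.995, -0.0]
force: [0.5, 0.5, 0.1]
opening: 0.0856
gripper_force: 0.0
```

```bash
cat >> h.py <<'E'
from scipy.spatial.transform import Rotation as Ro
def go(x,y,z,yawdeg):
    """tool-frame shift to world TCP, with tool y at yawdeg"""
    s=bot.observe(); w=s['ee_rot']; R=Ro.from_quat([w[1],w[2],w[3],w[0]]).as_matrix()
    d=R.T@(np.array([x,y,z])-s['tcp_pos']); cur=np.degrees(np.arctan2(R[1,1],R[0,1]))
    dy=(yawdeg-cur+180)%360-180
    print('t',round(s['clock'],2),'tcp',s['tcp_pos'].round(4),'cur yaw',cur.round(2),'tilt',R[:,2].round(4),'F',s['force'].round(2),'op',round(s['opening'],4),'g',round(s['gripper_force'],1),'q',s['q'].round(2))
    print('shift',d.round(4),'yaw',round(-np.radians(dy),4))
E
python3 -c "
from h import *
go(.48,-.2415,.038,101.8)"
```

```text
t 2.33 tcp [0.3741 0.1767 0.1813] cur yaw 101.65 tilt [ 9.e-04 -2.e-04 -1.e+00] F [0.53 0.48 0.11] op 0.0856 g 0.0 q [ 0.34 -0.05  2.15 -0.    1.04 -1.44]
shift [-0.0192 -0.4309  0.1435] yaw -0.0026
```

>>> {"op": "send_rows", "data": {"increments": [{"dx": -0.001, "dy": -0.02, "dz": 0, "yaw": 0, "jaw": -1}, {"dx": -0.003, "dy": -0.06, "dz": 0, "yaw": 0, "jaw": -1}, {"dx": -0.005, "dy": -0.1, "dz": 0, "yaw": 0, "jaw": -1}, {"dx": -0.007, "dy": -0.14, "dz": 0, "yaw": 0, "jaw": -1}, {"dx": -0.009, "dy": -0.18, "dz": 0, "yaw": 0, "jaw": -1}, {"dx": -0.011, "dy": -0.22, "dz": 0, "yaw": 0, "jaw": -1}, {"dx": -0.013, "dy": -0.26, "dz": 0, "yaw": 0, "jaw": -1}, {"dx": -0.015, "dy": -0.3, "dz": 0, "yaw": 0, "jaw": -1}, {"dx": -0.017, "dy": -0.34, "dz": 0, "yaw": 0, "jaw": -1}, {"dx": -0.018, "dy": -0.375, "dz": 0, "yaw": 0, "jaw": -1}], "squeeze": 90}}

```text
clock: 3.17
tcp_pos: [0.4671, -0.1878, 0.1817]
ee_rot: [0.001, -0.1, 0.995, -0.001]
force: [0.9, 0.2, 0.1]
opening: 0.0854
gripper_force: 0.0
```

>>> {"op": "send_rows", "data": {"increments": [{"dx": -0.001, "dy": -0.025, "dz": 0, "yaw": 0, "jaw": -1}, {"dx": -0.001, "dy": -0.042, "dz": 0, "yaw": 0, "jaw": -1}, {"dx": -0.001, "dy": -0.052, "dz": 0, "yaw": 0, "jaw": -1}, {"dx": -0.001, "dy": -0.056, "dz": 0, "yaw": 0, "jaw": -1}, {"dx": -0.001, "dy": -0.056, "dz": 0.006, "yaw": 0, "jaw": -1}, {"dx": -0.001, "dy": -0.056, "dz": 0.016, "yaw": 0, "jaw": -1}, {"dx": -0.001, "dy": -0.056, "dz": 0.03, "yaw": 0, "jaw": -1}, {"dx": -0.001, "dy": -0.056, "dz": 0.042, "yaw": 0, "jaw": -1}, {"dx": -0.001, "dy": -0.056, "dz": 0.05, "yaw": 0, "jaw": -1}, {"dx": -0.001, "dy": -0.056, "dz": 0.052, "yaw": 0, "jaw": -1}]}}

```text
clock: 4.0
tcp_pos: [0.4769, -0.2376, 0.1267]
ee_rot: [-0.002, -0.101, 0.995, 0.002]
force: [0.6, 0.2, 0.0]
opening: 0.0854
gripper_force: 0.0
```

```bash
python3 -c "
from h import *
go(.48,-.2415,.038,101.8)"
```

```text
t 4.0 tcp [ 0.4769 -0.2376  0.1267] cur yaw 101.6 tilt [-0.0041  0.0026 -1.    ] F [0.59 0.22 0.05] op 0.0854 g 0.0 q [-0.54  0.26  1.93  0.    0.96 -2.32]
shift [-0.0025 -0.0047  0.0887] yaw -0.0035
```

>>> {"op": "send_rows", "data": {"increments": [{"dx": -0.001, "dy": -0.002, "dz": 0.008, "yaw": -0.003, "jaw": -1}, {"dx": -0.002, "dy": -0.003, "dz": 0.02, "yaw": -0.003, "jaw": -1}, {"dx": -0.002, "dy": -0.003, "dz": 0.034, "yaw": -0.003, "jaw": -1}, {"dx": -0.002, "dy": -0.003, "dz": 0.05, "yaw": -0.003, "jaw": -1}, {"dx": -0.002, "dy": -0.003, "dz": 0.065, "yaw": -0.003, "jaw": -1}, {"dx": -0.002, "dy": -0.003, "dz": 0.077, "yaw": -0.003, "jaw": -1}, {"dx": -0.002, "dy": -0.003, "dz": 0.085, "yaw": -0.003, "jaw": -1}, {"dx": -0.002, "dy": -0.003, "dz": 0.09, "yaw": -0.003, "jaw": -1}, {"dx": -0.002, "dy": -0.003, "dz": 0.09, "yaw": -0.003, "jaw": -1}, {"dx": -0.002, "dy": -0.003, "dz": 0.09, "yaw": -0.003, "jaw": -1}]}}

```text
clock: 4.83
tcp_pos: [0.4815, -0.2423, 0.0394]
ee_rot: [0.0, -0.102, 0.995, -0.0]
force: [0.2, 0.2, -0.2]
opening: 0.0855
gripper_force: 0.0
```

```bash
python3 -c "
from h import *
go(.48,-.2415,.038,101.8)"
```

```text
t 4.83 tcp [ 0.4815 -0.2423  0.0394] cur yaw 101.7 tilt [ 3.e-04 -2.e-04 -1.e+00] F [ 0.18  0.21 -0.22] op 0.0855 g 0.0 q [-0.55  0.41  1.95 -0.    0.78 -2.32]
shift [0.0013 0.0011 0.0014] yaw -0.0018
```

Well placed; I'll close, then lift.

>>> {"op": "send_rows", "data": {"increments": [{"dx": 0.001, "dy": 0, "dz": 0, "yaw": 0, "jaw": -0.6}, {"dx": 0.001, "dy": 0, "dz": 0, "yaw": 0, "jaw": -0.3}, {"dx": 0.001, "dy": 0, "dz": 0, "yaw": 0, "jaw": 0}, {"dx": 0.001, "dy": 0, "dz": 0, "yaw": 0, "jaw": 1}, {"dx": 0.001, "dy": 0, "dz": 0, "yaw": 0, "jaw": 1}, {"dx": 0.001, "dy": 0, "dz": 0, "yaw": 0, "jaw": 1}, {"dx": 0.001, "dy": 0, "dz": 0, "yaw": 0, "jaw": 1}, {"dx": 0.001, "dy": 0, "dz": 0, "yaw": 0, "jaw": 1}, {"dx": 0.001, "dy": 0, "dz": 0, "yaw": 0, "jaw": 1}, {"dx": 0.001, "dy": 0, "dz": 0, "yaw": 0, "jaw": 1}], "squeeze": 90}}

```text
clock: 5.67
tcp_pos: [0.481, -0.2424, 0.0403]
ee_rot: [0.001, -0.102, 0.995, -0.0]
force: [-0.6, 1.7, 5.9]
opening: 0.0494
gripper_force: 94.2
```

```bash
python3 -c "
from h import *
go(.48,-.2415,.18,101.8)"; python3 m.py|grep -E "==|block"
```

```text
t 5.67 tcp [ 0.481  -0.2424  0.0403] cur yaw 101.69 tilt [ 1.3e-03 -3.0e-04 -1.0e+00] F [-0.6   1.67  5.92] op 0.0494 g 94.2 q [-0.55  0.41  1.95  0.    0.78 -2.32]
shift [ 0.0006  0.001  -0.1397] yaw -0.0019
== top
blocktop 94 c [ 481.  -217.1] size [52.5 64.9] ang 84.81 zmed 0.0843
== scene
blocktop 192 c [ 487.1 -239.2] size [ 48.2 100.3] ang 9.24 zmed 0.0847
```

>>> {"op": "send_rows", "data": {"increments": [{"dx": 0, "dy": 0, "dz": -0.004, "yaw": 0, "jaw": 1}, {"dx": 0, "dy": 0, "dz": -0.012, "yaw": 0, "jaw": 1}, {"dx": 0, "dy": 0, "dz": -0.024, "yaw": 0, "jaw": 1}, {"dx": 0, "dy": 0, "dz": -0.042, "yaw": 0, "jaw": 1}, {"dx": 0, "dy": 0, "dz": -0.062, "yaw": 0, "jaw": 1}, {"dx": 0, "dy": 0, "dz": -0.082, "yaw": 0, "jaw": 1}, {"dx": 0, "dy": 0.005, "dz": -0.1, "yaw": 0, "jaw": 1}, {"dx": 0, "dy": 0.015, "dz": -0.115, "yaw": 0, "jaw": 1}, {"dx": 0, "dy": 0.03, "dz": -0.125, "yaw": 0, "jaw": 1}, {"dx": 0, "dy": 0.05, "dz": -0.13, "yaw": 0, "jaw": 1}]}}

```text
clock: 6.6
tcp_pos: [0.4711, -0.1944, 0.1718]
ee_rot: [0.002, -0.101, 0.995, -0.002]
force: [1.0, 0.3, -5.0]
opening: 0.0491
gripper_force: 93.9
```

>>> {"op": "send_rows", "data": {"increments": [{"dx": 0, "dy": 0.025, "dz": 0, "yaw": 0.05, "jaw": 1}, {"dx": 0, "dy": 0.055, "dz": 0, "yaw": 0.15, "jaw": 1}, {"dx": 0, "dy": 0.085, "dz": 0, "yaw": 0.26, "jaw": 1}, {"dx": 0, "dy": 0.115, "dz": 0, "yaw": 0.37, "jaw": 1}, {"dx": 0, "dy": 0.145, "dz": 0, "yaw": 0.48, "jaw": 1}, {"dx": 0, "dy": 0.175, "dz": 0, "yaw": 0.59, "jaw": 1}, {"dx": 0, "dy": 0.205, "dz": 0, "yaw": 0.7, "jaw": 1}, {"dx": 0, "dy": 0.235, "dz": 0, "yaw": 0.81, "jaw": 1}, {"dx": 0, "dy": 0.265, "dz": 0, "yaw": 0.92, "jaw": 1}, {"dx": 0, "dy": 0.29, "dz": 0, "yaw": 1.03, "jaw": 1}]}}

```text
clock: 7.43
tcp_pos: [0.41, 0.0922, 0.1696]
ee_rot: [-0.0, 0.404, 0.915, 0.0]
force: [0.4, 0.1, -5.2]
opening: 0.0492
gripper_force: 94.0
```

```bash
python3 -c "
from h import *
go(.381,.2665,.114,-9.8)"
```

```text
t 7.43 tcp [0.41   0.0922 0.1696] cur yaw 42.39 tilt [-2.e-04  3.e-04 -1.e+00] F [ 0.41  0.08 -5.23] op 0.0492 g 94.0 q [ 0.12 -0.02  2.15  0.    1.01 -0.62]
shift [0.1483 0.0961 0.0556] yaw 0.911
```

>>> {"op": "send_rows", "data": {"increments": [{"dx": 0.015, "dy": 0.01, "dz": 0.005, "yaw": 0.1, "jaw": 1}, {"dx": 0.035, "dy": 0.023, "dz": 0.012, "yaw": 0.21, "jaw": 1}, {"dx": 0.055, "dy": 0.036, "dz": 0.02, "yaw": 0.32, "jaw": 1}, {"dx": 0.075, "dy": 0.049, "dz": 0.028, "yaw": 0.43, "jaw": 1}, {"dx": 0.095, "dy": 0.062, "dz": 0.036, "yaw": 0.54, "jaw": 1}, {"dx": 0.113, "dy": 0.074, "dz": 0.043, "yaw": 0.65, "jaw": 1}, {"dx": 0.128, "dy": 0.084, "dz": 0.049, "yaw": 0.76, "jaw": 1}, {"dx": 0.139, "dy": 0.091, "dz": 0.053, "yaw": 0.85, "jaw": 1}, {"dx": 0.146, "dy": 0.095, "dz": 0.055, "yaw": 0.9, "jaw": 1}, {"dx": 0.148, "dy": 0.096, "dz": 0.056, "yaw": 0.911, "jaw": 1}]}}

```text
clock: 8.27
tcp_pos: [0.3808, 0.2654, 0.1132]
ee_rot: [-0.0, 0.763, 0.646, -0.0]
force: [0.4, -0.1, -5.7]
opening: 0.049
gripper_force: 93.9
```

```bash
python3 -c "
from h import *
go(.381,.2665,.114,-9.8)
for n in('top','scene'):
    im=bot.get_image(n);P=cloud(im)
    print([(round(d['score'],2),d['at'],P[int(d['at'][0]),int(d['at'][1])].round(3)) for d in bot.tip_of(n,'code')])
    sl=(slice(170,320),slice(70,270)) if n=='top' else (slice(80,230),slice(190,390))
    cv2.imwrite('pics/read_%s.png'%n,cv2.resize(im['color'][sl],(800,600))[:,:,::-1])
a=[cv2.resize(cv2.imread('pics/read_%s.png'%n),(400,300)) for n in('top','scene')]
cv2.imwrite('pics/read.png',np.hstack(a))
"
```

```text
t 8.27 tcp [0.3808 0.2654 0.1132] cur yaw -9.49 tilt [-5.e-04  0.e+00 -1.e+00] F [ 0.37 -0.09 -5.67] op 0.049 g 93.9 q [0.51 0.16 2.09 0.   0.89 0.68]
shift [ 0.0011  0.     -0.0008] yaw 0.0055
[]
[(0.63, [145.2, 266.2], array([0.407, 0.274, 0.128]))]
```

View pics/read.png

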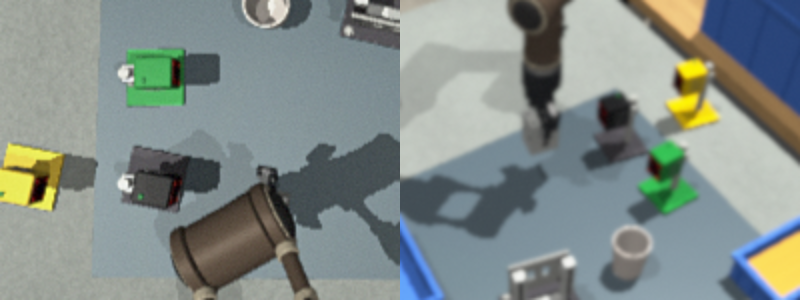

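The block stands in front of the black reader's window: the gripper is at (265,190) in the top half, with the reader at (155,185). I'll hold it there.

>>> {"op": "send_rows", "data": {"increments": [{"dx": 0, "dy": 0, "dz": 0, "yaw": 0, "jaw": 1}, {"dx": 0, "dy": 0, "dz": 0, "yaw": 0, "jaw": 1}, {"dx": 0, "dy": 0, "dz": 0, "yaw": 0, "jaw": 1}, {"dx": 0, "dy": 0, "dz": 0, "yaw": 0, "jaw": 1}, {"dx": 0, "dy": 0, "dz": 0, "yaw": 0, "jaw": 1}, {"dx": 0, "dy": 0, "dz": 0, "yaw": 0, "jaw": 1}, {"dx": 0, "dy": 0, "dz": 0, "yaw": 0, "jaw": 1}, {"dx": 0, "dy": 0, "dz": 0, "yaw": 0, "jaw": 1}, {"dx": 0, "dy": 0, "dz": 0, "yaw": 0, "jaw": 1}, {"dx": 0, "dy": 0, "dz": 0, "yaw": 0, "jaw": 1}]}}

```text
clock: 9.3
tcp_pos: [0.3815, 0.2645, 0.1133]
ee_rot: [-0.0, 0.763, 0.646, -0.0]
force: [0.9, 0.1, -6.0]
opening: 0.049
gripper_force: 93.9
```

>>> {"op": "send_rows", "data": {"increments": [{"dx": 0, "dy": 0, "dz": 0, "yaw": 0, "jaw": 1}, {"dx": 0, "dy": 0, "dz": 0, "yaw": 0, "jaw": 1}, {"dx": 0, "dy": 0, "dz": 0, "yaw": 0, "jaw": 1}, {"dx": 0, "dy": 0, "dz": 0, "yaw": 0, "jaw": 1}, {"dx": 0, "dy": 0, "dz": 0, "yaw": 0, "jaw": 1}, {"dx": 0, "dy": 0, "dz": 0, "yaw": 0, "jaw": 1}, {"dx": 0, "dy": 0, "dz": 0, "yaw": 0, "jaw": 1}, {"dx": 0, "dy": 0, "dz": 0, "yaw": 0, "jaw": 1}, {"dx": 0, "dy": 0, "dz": 0, "yaw": 0, "jaw": 1}, {"dx": 0, "dy": 0, "dz": 0, "yaw": 0, "jaw": 1}]}}

```text
clock: 10.13
tcp_pos: [0.3815, 0.2645, 0.1133]
ee_rot: [-0.0, 0.763, 0.646, -0.0]
force: [0.4, 0.2, -4.7]
opening: 0.0486
gripper_force: 93.9
```

```bash
python3 -c "
from h import *
a=np.radians(-12.2);U=np.array([np.cos(a),np.sin(a)])
p=np.array([.6515,.0892])-U*(.03+.05)   # 50 mm gap
print(p)
go(p[0],p[1],.1215,77.8)
"
```

```text
[0.57330673 0.10610598]
t 10.13 tcp [0.3815 0.2645 0.1133] cur yaw -9.51 tilt [-0. -0. -1.] F [ 0.45  0.21 -4.67] op 0.0486 g 93.9 q [0.51 0.16 2.09 0.   0.89 0.68]
shift [-0.1245  0.2153 -0.0082] yaw -1.5239
```

>>> {"op": "send_rows", "data": {"increments": [{"dx": -0.005, "dy": 0.006, "dz": 0, "yaw": -0.05, "jaw": 1}, {"dx": -0.013, "dy": 0.02, "dz": 0, "yaw": -0.13, "jaw": 1}, {"dx": -0.023, "dy": 0.038, "dz": 0, "yaw": -0.23, "jaw": 1}, {"dx": -0.033, "dy": 0.056, "dz": 0, "yaw": -0.34, "jaw": 1}, {"dx": -0.043, "dy": 0.074, "dz": 0, "yaw": -0.45, "jaw": 1}, {"dx": -0.053, "dy": 0.092, "dz": 0, "yaw": -0.56, "jaw": 1}, {"dx": -0.063, "dy": 0.11, "dz": 0, "yaw": -0.67, "jaw": 1}, {"dx": -0.073, "dy": 0.128, "dz": 0, "yaw": -0.78, "jaw": 1}, {"dx": -0.083, "dy": 0.144, "dz": 0, "yaw": -0.89, "jaw": 1}, {"dx": -0.093, "dy": 0.16, "dz": 0, "yaw": -1.0, "jaw": 1}]}}

```text
clock: 10.97
tcp_pos: [0.5247, 0.1455, 0.1131]
ee_rot: [-0.0, 0.358, 0.934, -0.0]
force: [-0.1, 0.0, -5.7]
opening: 0.0494
gripper_force: 93.9
```

```bash
python3 -c "
from h import *
go(.5733,.1061,.0815,77.8)
"
```

```text
t 10.97 tcp [0.5247 0.1455 0.1131] cur yaw 48.08 tilt [-2.e-04 -0.e+00 -1.e+00] F [-0.13  0.01 -5.66] op 0.0494 g 93.9 q [ 0.19  0.3   1.91  0.    0.93 -0.65]
shift [-0.0625  0.0031  0.0316] yaw -0.5187
```

>>> {"op": "send_rows", "data": {"increments": [{"dx": -0.01, "dy": 0.001, "dz": 0.003, "yaw": -0.09, "jaw": 1}, {"dx": -0.021, "dy": 0.001, "dz": 0.008, "yaw": -0.18, "jaw": 1}, {"dx": -0.032, "dy": 0.002, "dz": 0.013, "yaw": -0.27, "jaw": 1}, {"dx": -0.042, "dy": 0.002, "dz": 0.018, "yaw": -0.36, "jaw": 1}, {"dx": -0.051, "dy": 0.003, "dz": 0.023, "yaw": -0.43, "jaw": 1}, {"dx": -0.058, "dy": 0.003, "dz": 0.028, "yaw": -0.48, "jaw": 1}, {"dx": -0.061, "dy": 0.003, "dz": 0.031, "yaw": -0.51, "jaw": 1}, {"dx": -0.062, "dy": 0.003, "dz": 0.032, "yaw": -0.519, "jaw": 1}, {"dx": -0.062, "dy": 0.003, "dz": 0.032, "yaw": -0.519, "jaw": 1}, {"dx": -0.062, "dy": 0.003, "dz": 0.032, "yaw": -0.519, "jaw": 1}]}}

```text
clock: 11.8
tcp_pos: [0.5716, 0.107, 0.0811]
ee_rot: [-0.0, 0.109, 0.994, -0.0]
force: [0.4, 0.6, -5.9]
opening: 0.0493
gripper_force: 93.9
```

```bash
cat > m3.py <<'E'
from h import *
go(.5733,.1061,.0815,77.8)
a=np.radians(-12.2); U=np.array([np.cos(a),np.sin(a)]);V=np.array([-np.sin(a),np.cos(a)])
for n in('top','scene'):
    im=bot.get_image(n);P=cloud(im);Z=P[...,2]
    q=P[...,:2]-[.6515,.0892]; u=q@U*1000; v=q@V*1000
    print('==',n,[(k,round(d['score'],2),P[int(d['at'][0]),int(d['at'][1])].round(3)) for k in('mount','plate') for d in bot.tip_of(n,k)[:2]])
    for nm,m in (('block',(u>-130)&(u<-25)&(abs(v)<33)&(Z>.055)&(Z<.135)),('plate',(abs(u)<12)&(abs(v)<70)&(Z>.05)&(Z<.127))):
        if m.sum()<5: print(nm,m.sum());continue
        r=cv2.minAreaRect(np.stack([u[m],v[m]],1).astype(np.float32))
        print(nm,m.sum(),'u',np.percentile(u[m],[1,10,50,90,99]).round(1),'v',np.percentile(v[m],[1,10,50,90,99]).round(1),'z',np.percentile(Z[m],[1,99]).round(3),'rect',np.round(r[0],1),np.round(r[1],1),round(r[2],1))
    c=im['color'][110:230,200:320] if n=='top' else im['color'][160:280,190:310]
    cv2.imwrite(f'pics/c_{n}.png',cv2.resize(c,(400,400),interpolation=cv2.INTER_CUBIC)[:,:,::-1])
import time
cv2.imwrite('pics/ap%d.png'%(time.time()%100000),np.hstack([cv2.imread('pics/c_top.png'),cv2.imread('pics/c_scene.png')]))
E
python3 m3.py; ls pics
```

```text
t 11.8 tcp [0.5716 0.107  0.0811] cur yaw 77.48 tilt [-7.e-04  1.e-04 -1.e+00] F [ 0.42  0.64 -5.92] op 0.0493 g 93.9 q [ 0.11  0.41  1.84  0.    0.9  -1.24]
shift [-0.0019 -0.0005 -0.0004] yaw -0.0055
== top [('plate', 0.46, array([0.648, 0.08 , 0.121]))]
block 3
plate 142 u [-4.3 -1.7 -0.7  6.9 11.8] v [-45.  -29.2  18.4  48.8  54. ] z [0.051 0.127] rect [5.2 2.6] [ 16.2 103.9] 2.4
== scene [('mount', 0.66, array([0.599, 0.097, 0.103])), ('mount', 0.2, array([ 0.495, -0.225,  0.006])), ('plate', 0.78, array([0.65 , 0.074, 0.102]))]
block 301 u [-106.7  -83.8  -56.7  -51.4  -49.3] v [-31.6 -27.7  -3.1  18.5  31.6] z [0.057 0.129] rect [-78.9   0.2] [60.9 64.4] 1.8
plate 260 u [-2.   0.1  2.7  4.7  8.9] v [-56.2 -50.9   0.9  35.   49.1] z [0.051 0.126] rect [ 3.7 -2.4] [108.9  14.1] 88.1
ap699.png
c_scene.png
c_top.png
plate_scene.png
plate_top.png
plates.png
read.png
read_scene.png
read_top.png
scene0.png
top0.png
```

Run:
```python
from h import *
a=np.radians(-12.2); U=np.array([np.cos(a),np.sin(a)]);V=np.array([-np.sin(a),np.cos(a)])
im=bot.get_image('scene');P=cloud(im);Z=P[...,2]
q=P[...,:2]-[.6515,.0892]; u=q@U*1000; v=q@V*1000
def fit(m,nm):
    for _ in range(4):
        A=np.c_[v[m],Z[m]*1000-85,np.ones(m.sum())]; s=np.linalg.lstsq(A,u[m],rcond=None)[0]
        r=u-(s[0]*v+s[1]*(Z*1000-85)+s[2]); m=m&(abs(r)<2.5)
    print(nm,m.sum(),'slope v,z,u0',s.round(4),'v rng',np.percentile(v[m],[0,2,98,100]).round(1),'z',(Z[m].min().round(3),Z[m].max().round(3)))
fit((u>-60)&(u<-44)&(abs(v)<28)&(Z>.085)&(Z<.122),'blockfront')
fit((abs(u-2)<6)&(abs(v)<60)&(Z>.06)&(Z<.12),'plateback')
m=(abs(u-2)<7)&(abs(v)<65)&(Z>.1)&(Z<.122); print('plate upper v',np.sort(v[m])[[0,1,2,-3,-2,-1]].round(1))
m=(u>-58)&(u<-46)&(abs(v)<65)&(Z>.085)&(Z<.115); print('block v',np.sort(v[m])[[0,1,2,3,-4,-3,-2,-1]].round(1))
```

```text
blockfront 68 slope v,z,u0 [-2.25000e-02 -7.30000e-03 -5.29541e+01] v rng [-26.5 -25.9  20.5  20.6] z (np.float64(0.086), np.float64(0.122))
plateback 144 slope v,z,u0 [-1.0000e-03 -7.8000e-03  2.7185e+00] v rng [-56.8 -56.   38.2  52.4] z (np.float64(0.06), np.float64(0.12))
plate upper v [-56.6 -56.  -55.8  46.7  51.9  52.4]
block v [-28.8 -27.2 -27.1 -26.5  20.1  20.3  20.6  20.6]
```

View pics/ap699.png

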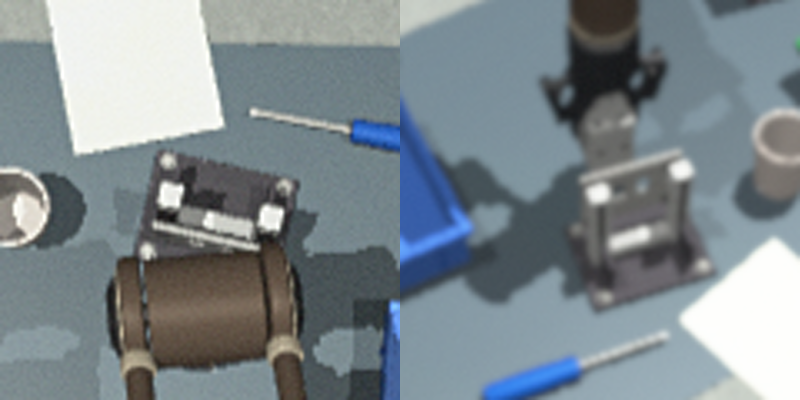

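The top half shows the block under the gripper, squarely in front of the plate. The scene half shows the block's hole face at (610,125), lined up with the slots. I'll approach with about 50 mm of gap.

>>> {"op": "send_rows", "data": {"increments": [{"dx": -0.002, "dy": 0.0007, "dz": 0, "yaw": -0.004, "jaw": 1}, {"dx": -0.006, "dy": 0.0007, "dz": 0, "yaw": -0.004, "jaw": 1}, {"dx": -0.012, "dy": 0.0007, "dz": 0, "yaw": -0.004, "jaw": 1}, {"dx": -0.018, "dy": 0.0007, "dz": 0, "yaw": -0.004, "jaw": 1}, {"dx": -0.024, "dy": 0.0007, "dz": 0, "yaw": -0.004, "jaw": 1}, {"dx": -0.03, "dy": 0.0007, "dz": 0, "yaw": -0.004, "jaw": 1}, {"dx": -0.035, "dy": 0.0007, "dz": 0, "yaw": -0.004, "jaw": 1}, {"dx": -0.039, "dy": 0.0007, "dz": 0, "yaw": -0.004, "jaw": 1}, {"dx": -0.042, "dy": 0.0007, "dz": 0, "yaw": -0.004, "jaw": 1}, {"dx": -0.043, "dy": 0.0007, "dz": 0, "yaw": -0.004, "jaw": 1}]}}

```text
clock: 12.98
tcp_pos: [0.6147, 0.0981, 0.0812]
ee_rot: [0.0, 0.107, 0.994, 0.0]
force: [-0.1, -0.4, -5.5]
opening: 0.0493
gripper_force: 93.9
```

>>> {"op": "send_rows", "data": {"increments": [{"dx": -0.001, "dy": 0, "dz": 0, "yaw": 0, "jaw": 1}, {"dx": -0.002, "dy": 0, "dz": 0, "yaw": 0, "jaw": 1}, {"dx": -0.003, "dy": 0, "dz": 0, "yaw": 0, "jaw": 1}, {"dx": -0.004, "dy": 0, "dz": 0, "yaw": 0, "jaw": 1}, {"dx": -0.005, "dy": 0, "dz": 0, "yaw": 0, "jaw": 1}, {"dx": -0.005, "dy": 0, "dz": 0, "yaw": 0, "jaw": 1}, {"dx": -0.005, "dy": 0, "dz": 0, "yaw": 0, "jaw": 1}, {"dx": -0.005, "dy": 0, "dz": 0, "yaw": 0, "jaw": 1}, {"dx": -0.005, "dy": 0, "dz": 0, "yaw": 0, "jaw": 1}, {"dx": -0.005, "dy": 0, "dz": 0, "yaw": 0, "jaw": 1}]}}

```text
clock: 13.82
tcp_pos: [0.6188, 0.0972, 0.0812]
ee_rot: [-0.0, 0.107, 0.994, -0.0]
force: [-0.5, -0.7, -5.5]
opening: 0.0491
gripper_force: 93.9
```

```bash
cat > st.py <<'E'
from h import *
s=bot.observe(); a=np.radians(-12.2); U=np.array([np.cos(a),np.sin(a)]);V=np.array([-np.sin(a),np.cos(a)])
q=s['tcp_pos'][:2]-[.6515,.0892]
go(*s['tcp_pos'],77.8)
print('u',(q@U*1000).round(2),'v',(q@V*1000).round(2),'Fu',(s['force'][:2]@U).round(2),'Fv',(s['force'][:2]@V).round(2),'torque',s['wrist_torque'].round(2))
E
python3 st.py
```

```text
t 13.82 tcp [0.6188 0.0972 0.0812] cur yaw 77.75 tilt [-1.e-04 -0.e+00 -1.e+00] F [-0.45 -0.71 -5.47] op 0.0491 g 93.9 q [ 0.09  0.48  1.73  0.    0.93 -1.27]
shift [0. 0. 0.] yaw -0.0008
u -33.63 v 0.94 Fu -0.29 Fv -0.79 torque [-0.02  0.07  0.  ]
```

>>> {"op": "send_rows", "data": {"increments": [{"dx": -0.001, "dy": 0, "dz": 0, "yaw": 0, "jaw": 1}, {"dx": -0.002, "dy": 0, "dz": 0, "yaw": 0, "jaw": 1}, {"dx": -0.003, "dy": 0, "dz": 0, "yaw": 0, "jaw": 1}, {"dx": -0.004, "dy": 0, "dz": 0, "yaw": 0, "jaw": 1}, {"dx": -0.004, "dy": 0, "dz": 0, "yaw": 0, "jaw": 1}, {"dx": -0.004, "dy": 0, "dz": 0, "yaw": 0, "jaw": 1}, {"dx": -0.004, "dy": 0, "dz": 0, "yaw": 0, "jaw": 1}, {"dx": -0.004, "dy": 0, "dz": 0, "yaw": 0, "jaw": 1}, {"dx": -0.004, "dy": 0, "dz": 0, "yaw": 0, "jaw": 1}, {"dx": -0.004, "dy": 0, "dz": 0, "yaw": 0, "jaw": 1}]}}

```text
clock: 14.65
tcp_pos: [0.6224, 0.0964, 0.081]
ee_rot: [-0.001, 0.107, 0.994, -0.0]
force: [-3.2, 0.9, -4.4]
opening: 0.0488
gripper_force: 94.0
```

```bash
python3 st.py
```

```text
t 14.65 tcp [0.6224 0.0964 0.081 ] cur yaw 77.75 tilt [-1.e-03  1.e-04 -1.e+00] F [-3.23  0.89 -4.41] op 0.0488 g 94.0 q [ 0.08  0.49  1.72  0.    0.94 -1.27]
shift [0. 0. 0.] yaw -0.0009
u -30.02 v 0.92 Fu -3.35 Fv 0.19 torque [ 0.14  0.42 -0.02]
```

```bash
cat > lat.py <<'E'
from h import *
a=np.radians(-12.2); U=np.array([np.cos(a),np.sin(a)]);V=np.array([-np.sin(a),np.cos(a)])
ks=[]
for i in range(3):
    im=bot.get_image('scene');P=cloud(im);Z=P[...,2]
    q=P[...,:2]-[.6515,.0892]; u=q@U*1000; v=q@V*1000
    m=(abs(u-2)<7)&(abs(v)<65)&(Z>.1)&(Z<.122); p=np.sort(v[m])[[1,-2]]
    m=(u>-58)&(u<-2.5)&(abs(v)<29)&(Z>.112)&(Z<.128); b=np.sort(v[m])[[1,-2]]
    print('plate',p.round(1),p.mean().round(2),'block',m.sum(),b.round(1),b.mean().round(2),'topz',np.percentile(Z[m],[50,90]).round(4))
im2=im['color'][175:265,215:305]
cv2.imwrite('pics/contact.png',cv2.resize(im2,(600,600),interpolation=cv2.INTER_CUBIC)[:,:,::-1])
E
python3 lat.py
```

```text
plate [-56.1  47.7] -4.19 block 97 [-28.   25.6] -1.16 topz [0.1241 0.1262]
plate [-55.5  52.4] -1.54 block 98 [-27.7  25.5] -1.12 topz [0.1238 0.1262]
plate [-56.4  49.9] -3.29 block 97 [-28.4  23.1] -2.64 topz [0.1234 0.1266]
```

View pics/contact.png

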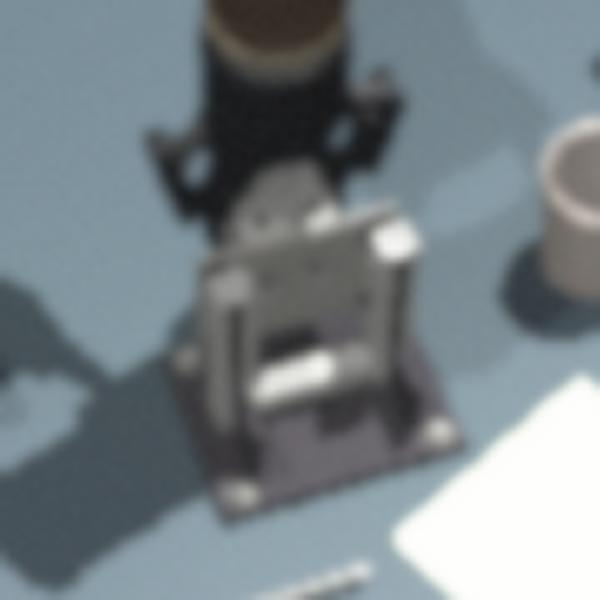

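Run:
```python
from h import *
acc=np.mean([bot.get_image('scene')['color'].astype(float) for _ in range(8)],0)
im=bot.get_image('scene'); F=f(im)
a=np.radians(-12.2); U=np.array([np.cos(a),np.sin(a),0]);V=np.array([-np.sin(a),np.cos(a),0]);O=np.array([.6515,.0892,.085])
def px(u,v,z):
    p=im['R']@(O+U*u/1000+V*v/1000+[0,0,z/1000])+im['t']; return F*p[0]/p[2]+im['cx'],F*p[1]/p[2]+im['cy']
print('px/mm v',np.round((np.array(px(5,10,0))-px(5,-10,0))/20,3),'px per mm z',np.round((np.array(px(5,0,10))-px(5,0,-10))/20,3))
c0,r0=map(int,px(5,0,0)); c0-=25;r0-=20;S=16
crop=cv2.resize(acc[r0:r0+37,c0:c0+50].astype(np.float32),(800,592),interpolation=cv2.INTER_CUBIC)
g=np.clip((crop-40)*1.4,0,255).astype(np.uint8)[:,:,::-1].copy()
for s in(-14,14):
    for t,col,u in((-7,(0,255,0),5),(7,(0,255,0),5)):
        A=px(u,s+t,-13);B=px(u,s+t,13); q=lambda p:(int((p[0]-c0+.5)*S),int((p[1]-r0+.5)*S)); cv2.line(g,q(A),q(B),col,1)
    cv2.circle(g,q(px(0,s,0)),4,(0,0,255),1)
for v in(-55,55): cv2.circle(g,q(px(4,v,40)),4,(255,0,0),1)
cv2.imwrite('pics/holes.png',g)
```

```text
px/mm v [ 0.265 -0.076] px per mm z [ 0.004 -0.157]
```

View pics/holes.png

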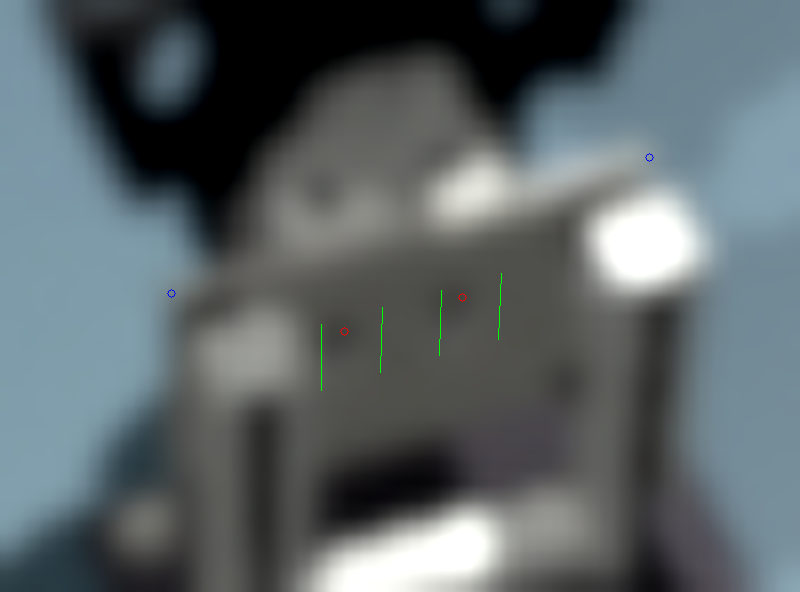

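The enlarged view shows the two hole dots at about (342,333) and (450,305), both inside the predicted slots. The plate's corners are near the blue marks at (171,293) and (649,157). I'll check the sideways fit with intensity profiles.

Run:
```python
from h import *
from scipy.ndimage import map_coordinates as mc, gaussian_filter1d
acc=np.mean([bot.get_image('scene')['color'].astype(float).mean(-1) for _ in range(8)],0)
im=bot.get_image('scene'); F=f(im)
a=np.radians(-12.2); U=np.array([np.cos(a),np.sin(a),0]);V=np.array([-np.sin(a),np.cos(a),0]);O=np.array([.6515,.0892,.085])
v=np.arange(-75,76,1.0)
def prof(u,z):
    p=(O+U*u/1000+v[:,None]*V/1000+[0,0,z/1000])@im['R'].T+im['t']
    return mc(acc,[F*p[:,1]/p[:,2]+im['cy'],F*p[:,0]/p[:,2]+im['cx']],order=3)
for z in(36,32,28):
    g=gaussian_filter1d(prof(4,z),1.5,order=1); L=v<-40;R=v>40
    print('z',z,'edges',v[L][np.argmax(abs(g[L]))],v[R][np.argmax(abs(g[R]))])
for z in(-2,0,2,4,6):
    p=prof(0,z); print('z',z,p[(v>=-26)&(v<=26)][::2].round(0).astype(int).tolist())
# block top side edges just behind the plate, on the top face, z=+40
for u in(-8,-15,-22):
    p=prof(u,40); print('u',u,p[(v>=-40)&(v<=40)][::2].round(0).astype(int).tolist())
```

```text
z 36 edges -56.0 57.0
z 32 edges -56.0 44.0
z 28 edges -56.0 42.0
z -2 [130, 118, 106, 96, 90, 88, 88, 90, 93, 94, 95, 95, 95, 96, 96, 95, 92, 89, 86, 85, 87, 90, 93, 95, 96, 96, 96]
z 0 [129, 117, 105, 95, 90, 87, 88, 91, 93, 94, 95, 95, 95, 96, 96, 95, 92, 88, 86, 85, 87, 90, 93, 95, 96, 96, 96]
z 2 [128, 116, 104, 95, 90, 88, 89, 91, 93, 95, 95, 95, 95, 96, 95, 94, 92, 88, 86, 86, 88, 91, 94, 95, 96, 96, 96]
z 4 [127, 114, 103, 95, 90, 89, 90, 92, 94, 95, 95, 95, 95, 95, 95, 94, 92, 89, 87, 87, 90, 92, 94, 95, 96, 96, 96]
z 6 [125, 113, 102, 95, 91, 91, 92, 93, 94, 95, 95, 95, 95, 95, 95, 94, 92, 90, 89, 90, 91, 93, 95, 95, 96, 96, 96]
u -8 [60, 67, 75, 84, 94, 106, 118, 128, 132, 131, 124, 116, 112, 114, 121, 126, 128, 126, 123, 120, 116, 114, 114, 116, 118, 122, 127, 134, 142, 149, 150, 143, 129, 114, 107, 110, 121, 132, 139, 142, 141]
u -15 [48, 47, 52, 61, 70, 81, 94, 105, 112, 115, 114, 111, 109, 109, 111, 113, 114, 114, 113, 113, 113, 112, 112, 111, 110, 109, 108, 108, 109, 109, 107, 101, 91, 80, 72, 74, 85, 100, 114, 122, 126]
u -22 [39, 32, 31, 32, 37, 46, 57, 70, 82, 91, 97, 102, 105, 107, 109, 110, 111, 111, 110, 110, 109, 109, 109, 110, 110, 111, 112, 112, 111, 107, 99, 88, 74, 59, 47, 41, 44, 54, 66, 77, 84]
```

Sideways error is about 1 mm and the height is right. Now pressing.

>>> {"op": "send_rows", "data": {"increments": [{"dx": -0.0005, "dy": 0, "dz": 0, "yaw": 0, "jaw": 1}, {"dx": -0.001, "dy": 0, "dz": 0, "yaw": 0, "jaw": 1}, {"dx": -0.0015, "dy": 0, "dz": 0, "yaw": 0, "jaw": 1}, {"dx": -0.002, "dy": 0, "dz": 0, "yaw": 0, "jaw": 1}, {"dx": -0.002, "dy": 0, "dz": 0, "yaw": 0, "jaw": 1}, {"dx": -0.002, "dy": 0, "dz": 0, "yaw": 0, "jaw": 1}, {"dx": -0.002, "dy": 0, "dz": 0, "yaw": 0, "jaw": 1}, {"dx": -0.002, "dy": 0, "dz": 0, "yaw": 0, "jaw": 1}, {"dx": -0.002, "dy": 0, "dz": 0, "yaw": 0, "jaw": 1}, {"dx": -0.002, "dy": 0, "dz": 0, "yaw": 0, "jaw": 1}], "squeeze": 110}}

```text
clock: 16.53
tcp_pos: [0.6235, 0.0961, 0.0811]
ee_rot: [-0.001, 0.107, 0.994, -0.0]
force: [-7.2, 3.0, -4.2]
opening: 0.0488
gripper_force: 114.3
```

```bash
python3 st.py
```

```text
t 16.53 tcp [0.6235 0.0961 0.0811] cur yaw 77.74 tilt [-2.9e-03  2.0e-04 -1.0e+00] F [-7.25  3.04 -4.19] op 0.0488 g 114.3 q [ 0.08  0.49  1.71  0.    0.94 -1.27]
shift [0. 0. 0.] yaw -0.001
u -28.82 v 0.87 Fu -7.73 Fv 1.44 torque [ 0.25  0.9  -0.09]
```

>>> {"op": "send_rows", "data": {"increments": [{"dx": -0.0005, "dy": 0, "dz": 0, "yaw": 0, "jaw": 1}, {"dx": -0.001, "dy": 0, "dz": 0, "yaw": 0, "jaw": 1}, {"dx": -0.0015, "dy": 0, "dz": 0, "yaw": 0, "jaw": 1}, {"dx": -0.002, "dy": 0, "dz": 0, "yaw": 0, "jaw": 1}, {"dx": -0.0022, "dy": 0, "dz": 0, "yaw": 0, "jaw": 1}, {"dx": -0.0022, "dy": 0, "dz": 0, "yaw": 0, "jaw": 1}, {"dx": -0.0022, "dy": 0, "dz": 0, "yaw": 0, "jaw": 1}, {"dx": -0.0022, "dy": 0, "dz": 0, "yaw": 0, "jaw": 1}, {"dx": -0.0022, "dy": 0, "dz": 0, "yaw": 0, "jaw": 1}, {"dx": -0.0022, "dy": 0, "dz": 0, "yaw": 0, "jaw": 1}]}}

```text
clock: 17.37
tcp_pos: [0.6244, 0.0959, 0.0811]
ee_rot: [-0.003, 0.107, 0.994, -0.0]
force: [-9.3, 2.6, -1.3]
opening: 0.0493
gripper_force: 114.6
```

```bash
python3 st.py
```

```text
t 17.37 tcp [0.6244 0.0959 0.0811] cur yaw 77.74 tilt [-5.7e-03  4.0e-04 -1.0e+00] F [-9.33  2.6  -1.29] op 0.0493 g 114.6 q [ 0.08  0.49  1.71  0.    0.95 -1.27]
shift [0. 0. 0.] yaw -0.001
u -27.87 v 0.87 Fu -9.67 Fv 0.57 torque [ 0.24  1.21 -0.12]
```

>>> {"op": "send_rows", "data": {"increments": [{"dx": 0, "dy": 0, "dz": 0, "yaw": 0, "jaw": 1}, {"dx": 0, "dy": 0, "dz": 0, "yaw": 0, "jaw": 1}, {"dx": 0, "dy": 0, "dz": 0, "yaw": 0, "jaw": 1}, {"dx": 0, "dy": 0, "dz": 0, "yaw": 0, "jaw": 1}, {"dx": 0, "dy": 0, "dz": 0, "yaw": 0, "jaw": 1}, {"dx": 0, "dy": 0, "dz": 0, "yaw": 0, "jaw": 1}, {"dx": 0, "dy": 0, "dz": 0, "yaw": 0, "jaw": 1}, {"dx": 0, "dy": 0, "dz": 0, "yaw": 0, "jaw": 1}, {"dx": 0, "dy": 0, "dz": 0, "yaw": 0, "jaw": 1}, {"dx": 0, "dy": 0, "dz": 0, "yaw": 0, "jaw": 1}]}}

```text
clock: 18.2
tcp_pos: [0.6244, 0.096, 0.0811]
ee_rot: [-0.003, 0.107, 0.994, -0.0]
force: [-9.7, 1.8, -1.2]
opening: 0.049
gripper_force: 114.6
```

```bash
python3 st.py
```

```text
t 18.2 tcp [0.6244 0.096  0.0811] cur yaw 77.75 tilt [-5.7e-03  4.0e-04 -1.0e+00] F [-9.74  1.76 -1.18] op 0.049 g 114.6 q [ 0.08  0.49  1.71  0.    0.95 -1.27]
shift [0. 0. 0.] yaw -0.0009
u -27.9 v 0.89 Fu -9.89 Fv -0.34 torque [ 0.29  1.2  -0.06]
```

>>> {"op": "send_rows", "data": {"increments": [{"dx": -0.0005, "dy": 0, "dz": 0, "yaw": 0, "jaw": 1}, {"dx": -0.001, "dy": 0, "dz": 0, "yaw": 0, "jaw": 1}, {"dx": -0.001, "dy": 0, "dz": 0, "yaw": 0, "jaw": 1}, {"dx": -0.001, "dy": 0, "dz": 0, "yaw": 0, "jaw": 1}, {"dx": -0.001, "dy": 0, "dz": 0, "yaw": 0, "jaw": 1}, {"dx": -0.001, "dy": 0, "dz": 0, "yaw": 0, "jaw": 1}, {"dx": -0.001, "dy": 0, "dz": 0, "yaw": 0, "jaw": 1}, {"dx": -0.001, "dy": 0, "dz": 0, "yaw": 0, "jaw": 1}, {"dx": -0.001, "dy": 0, "dz": 0, "yaw": 0, "jaw": 1}, {"dx": -0.001, "dy": 0, "dz": 0, "yaw": 0, "jaw": 1}]}}

```text
clock: 19.03
tcp_pos: [0.6248, 0.0958, 0.0811]
ee_rot: [-0.003, 0.107, 0.994, -0.0]
force: [-11.2, 2.3, 1.0]
opening: 0.0491
gripper_force: 114.8
```

>>> {"op": "send_rows", "data": {"increments": [{"dx": 0, "dy": 0, "dz": 0, "yaw": 0, "jaw": 1}, {"dx": 0, "dy": 0, "dz": 0, "yaw": 0, "jaw": 1}, {"dx": 0, "dy": 0, "dz": 0, "yaw": 0, "jaw": 1}, {"dx": 0, "dy": 0, "dz": 0, "yaw": 0, "jaw": 1}, {"dx": 0, "dy": 0, "dz": 0, "yaw": 0, "jaw": 1}, {"dx": 0, "dy": 0, "dz": 0, "yaw": 0, "jaw": 1}, {"dx": 0, "dy": 0, "dz": 0, "yaw": 0, "jaw": 1}, {"dx": 0, "dy": 0, "dz": 0, "yaw": 0, "jaw": 1}, {"dx": 0, "dy": 0, "dz": 0, "yaw": 0, "jaw": 1}, {"dx": 0, "dy": 0, "dz": 0, "yaw": 0, "jaw": 1}]}}

```text
clock: 19.87
tcp_pos: [0.6249, 0.0958, 0.0812]
ee_rot: [-0.003, 0.107, 0.994, -0.0]
force: [-11.5, 2.5, 0.0]
opening: 0.0488
gripper_force: 114.8
```

```bash
python3 st.py; python3 lat.py
```

```text
t 19.87 tcp [0.6249 0.0958 0.0812] cur yaw 77.74 tilt [-6.9e-03  5.0e-04 -1.0e+00] F [-11.47   2.51   0.03] op 0.0488 g 114.8 q [ 0.08  0.5   1.71  0.    0.95 -1.27]
shift [0. 0. 0.] yaw -0.001
u -27.43 v 0.86 Fu -11.74 Fv 0.03 torque [ 0.36  1.37 -0.12]
plate [-56.6  51.2] -2.7 block 89 [-27.3  26.3] -0.53 topz [0.1244 0.1266]
plate [-56.5  50.7] -2.9 block 92 [-27.5  25.3] -1.11 topz [0.1236 0.1267]
plate [-56.8  42.5] -7.13 block 90 [-27.3  25.4] -0.96 topz [0.1237 0.1266]
```

```bash
python3 -c "
from workcell import bot
print(bot.job_done())"
```

```text
the job is handed in; nothing more can be done
None
```

I handed the job in with the block gripped and pressed on the carrier plate at a measured 11.7 N; the hand-in returned no verdict. Before that I held the label in front of the black reader for about 1.8 s, placed by the arm's pose, since no camera showed the label clearly. By the cameras the tapped holes sit within about 1–2 mm sideways of the slot centres, by the arm's pose the height is right to about 1 mm, and I did not touch the other parts.

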